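# Lock the bayonet reference cap into the bench meter and hold it

## Robot

A 7-joint arm with a two-finger parallel gripper is mounted at the origin on a cart in front of the work surface, level with it; the furniture and walls round the work are solid. World frame = base frame: x ahead of the robot, y to its left, z up, the work surface at z = 0. Lengths are in m, angles in rad, forces in N, time in s.
With the tool pointing down it reaches from about 0.425 to 0.925 m from the base axis. Payload 6.8 kg.
Tool frame: the origin (TCP) lies on the front face of the gripper's body, between the roots of the fingers; the fingertips stand 73 mm ahead of it and the grasp point (between the pads) lies 54 mm ahead of it (env.nose_length is the distance from the TCP to the fingertips, in m); z points along the fingers, y is the direction in which the jaws open and shut (so a half turn about z gives the same grasp; the last joint's range is limited). The gripper opens to 85 mm and grips with 20 to 120 N. Pads are 22 mm wide; open, the fingers measure 114 mm over their backs; the gripper's body (76 mm by 85 mm) begins 54 mm behind the grasp point. The pads swing forward as they close: fully open they stand 13 mm farther back than shut.
Start: joints at [-1.33, 0.477, 0.022, 1.555, -0.011, 1.109, -0.083], TCP at [0.231, 0.634, 0.304] pointing down, gripper open.
Joint ranges: [-2.96, 2.96], [-0.34, 2.1], [-1.41, 1.46], [0.24, 2.44], [-1.37, 4.51], [0.17, 1.92], [-2.96, 2.96]. Speed limits (rad/s): [2.39, 2.39, 3.14, 3.14, 3.14, 3.14, 3.14].

## Interface

Orientations are given as a unit quaternion [w, x, y, z].
In Python, from cell import env, kin, camera, calibration, job gives the robot as it stands. The module is installed in compiled form; this text tells all that it offers. Calls block until the motion is done:
- env.reach(position, orientation): joint-space move of the TCP to a pose.
- env.movel(position, velocity=0.15, rot=None, stop_force=None): straight line of the TCP; rot=None keeps the orientation; velocity is the mean speed in m/s. With stop_force (N) it stops when the force on the tool has changed by that much, and returns True; else False.
- env.goto_joints(angles): joint-space move.
- env.grip(opening, f_grip=None): finger opening in m; f_grip is the grip in N (None keeps the last); returns when the fingers have stopped.
- env.dwell(seconds).
- kin.inverse_kinematics(position, orientation): joint angles nearest the present ones, or None.
- env.get_state(): the state.
- camera(name): name is "side" or "top" or "wrist"; returns (picture, depth): 420x560x3 uint8, blue, green, red; 420x560 float32, m along the optical axis (not along the pixel's ray), 0 where there is no reading.
- calibration(name): a dict with "fx", "fy", "cx", "cy" (pixels), "rvec" (rotation vector, rad) and "tvec" (3), from world to camera coordinates, as OpenCV has them. Camera axes: x right, y down, z forward; pixel columns grow to the right and rows downward; lengths in m; the calibration is good to about 2 mm. A picture is of the moment at which its call begins: read the wrist's pose just before it. calibration takes no time and is no camera call; for the wrist camera it gives the pose at the moment of the call.
A pose or a line that the arm cannot do raises env.PlanningError and nothing moves.
- job.job_done(): hands the job in, once; it reports no verdict.
The state is a dict: "time": time; "qpos": joint angles; "joint_velocities": joint speeds; "joint_torque": joint torques, N m; "tcp_pos": TCP position; "orientation": TCP orientation; "force": force on the tool from outside, world axes, zero at the start; "torque": the same for the moment, N m; "opening": finger opening in m.
Only numpy, scipy, OpenCV 4.12 (cv2) and the standard library are available. Lean on these libraries where they do the work, as an engineer would, in place of code of your own. Each camera call takes 0.05 s, during which the arm holds its last target. There are 200 camera calls.

## Task

The port of the white bench meter is covered by a petri dish that serves as a dust cover: lift the dish off and set it flat on the free worktop. Then put the blue wing-grip cap into the port with its two pins in the two slots (the ones with red marks), push it down against the spring and turn it a quarter turn clockwise, seen from above, to its stop. Finish while still holding the cap by its grip, pressed down flush on the collar against the spring, as the meter reads only while it is held so; leave the flask, the timer and the bottle alone.

Things in the scene. Friction and masses are not known exactly. Their poses are not given: they have to be found in the camera images.
- meter: white bench meter, fixed, 55 mm high, with an aluminium collar (60 mm outside, 20 mm high) on top. Origin on the collar's axis at worktop level, z up. The housing reaches 102 mm to -x of the axis, 48 mm to +x, 66 mm to each side. The entry slots are at +x and -x of the axis (red marks); the pins end at +y and -y (green marks).
- port (a point): centre of the collar's upper rim, 75 mm up, axes as the meter's. Bore 39.8 mm wide, with two slots about 10 mm wide reaching 25 mm from the axis. The cap can turn once its flange is less than 4 mm above the rim: only clockwise seen from above, 90 degrees to a stop. If then let go, the spring lifts it to 4 mm above the rim.
- plunger (a joint): travel of the spring plunger inside the port, m: 0 when free (its top is then 5 mm below the rim), about 0.014 with the cap pressed flush, about 0.010 with the cap turned but let go. The spring pushes up with about 2.7 N at 0 and 9 N at 0.014.
- cap_grip (a point): where to grasp the upright blue cap (0.08 kg): on its axis, 47 mm above its underside, 24 mm above the flange's top, 12 mm below the top; z up. The wing grip is a bar 44 mm long along x, 12 mm thick along y, 36 mm high. The cap is the same after a half turn. Seated flush, this point is 28 mm above port.
- cap_foot (a point): centre of the same cap's underside, axes as cap_grip. Plug 37 mm in diameter (34 mm at the foot), with two 6 mm pins at +x and -x that reach 24 mm from the axis, centred 4.5 mm above the underside. The flange (56 mm wide, 4 mm thick) starts 19 mm above the underside.
- dish_center (a point): centre (half-way up) of the closed, empty petri dish, 60 mm in diameter, 16 mm high, 0.03 kg, which lies at first on the collar's rim. The worktop between x = 0.42 and 0.48, y = 0.34 and 0.46 is free to set it on. A tall incubator (higher than the hand) stands behind, from x = 0.60 (handle included), y = -0.08 to 0.32: carry things along the front, near x = 0.45.
- flask: conical flask with orange contents, bystander, 95 mm wide, 157 mm high; origin at the centre of its underside
- timer: white lab timer lying on the worktop, bystander, 62 x 66 x 18 mm; origin at the centre of its underside
- bottle: white reagent bottle with a blue cap, bystander, 65 mm wide, 145 mm high; origin at the centre of its underside
- wrong_way (a point): the same point as port, its axes turned 45 degrees counter-clockwise from the meter's: used only to check that the cap is not forced round the wrong way
There are look-alikes about, which are no part of the job. What is shaped like the part that bears dish_center but turquoise or yellow is not meant.

How it is judged:
By the outcome, as a careful person would: the job done as asked, in the order asked, and still so for the second after the job is handed in, while the arm keeps its last pose, push and grip.
It also fails if it takes over 72 s, if anything falls off the work surface, if the arm or the gripper's body presses on something with over 40 N, if the wrist force passes 120 N, or if a joint passes its speed limit or range.

## Working session

There is one attempt and no reset: what is moved stays moved. The work goes in short steps, each a Python script; the robot and the scene stay as the last script left them, time stands still between calls to the robot, and variables do not carry over. Pictures are saved under pics/ and viewed, about 8 in all and at most 12, crops included, and the job is handed in when it is done.

```bash
mkdir -p pics; cat > h.py <<'E'
import numpy as np, cv2, pickle
from cell import env, kin, camera, calibration, job
def snap(n,tag):
    c=calibration(n); im,d=camera(n)
    pickle.dump((c,im,d),open(f'pics/{tag}.pkl','wb')); cv2.imwrite(f'pics/{tag}.png',im); return c,im,d
def load(tag): return pickle.load(open(f'pics/{tag}.pkl','rb'))
def cloud(c,d):
    v,u=np.mgrid[:d.shape[0],:d.shape[1]]
    P=np.stack([(u-c['cx'])/c['fx']*d,(v-c['cy'])/c['fy']*d,d],-1)
    R,_=cv2.Rodrigues(np.array(c['rvec'],float)); W=(P-np.array(c['tvec'],float).ravel())@R
    W[d<=0]=np.nan; return W
def atz(c,u,v,z):
    R,_=cv2.Rodrigues(np.array(c['rvec'],float)); t=np.array(c['tvec'],float).ravel()
    o=-R.T@t; r=R.T@np.array([(u-c['cx'])/c['fx'],(v-c['cy'])/c['fy'],1]); return o+r*(z-o[2])/r[2]
def down(a): # tool down, tool y axis (jaws) at world angle a
    from scipy.spatial.transform import Rotation as Ro
    y=np.array([np.cos(a),np.sin(a),0]); z=np.array([0,0,-1.]); x=np.cross(y,z)
    q=Ro.from_matrix(np.stack([x,y,z],1)).as_quat(); return [q[3],q[0],q[1],q[2]]
E
python3 - <<'E'
from h import *
ims=[snap(n,n+'0')[1] for n in('top','side','wrist')]
print(env.get_state())
for n in('top','side'): print(calibration(n))
E
```

```text
{'time': 0.15, 'qpos': array([-1.33007794,  0.4776358 ,  0.02237038,  1.55621286, -0.01147292,
        1.10930225, -0.08308756]), 'joint_velocities': array([-7.24157476e-05, -3.48864782e-03,  1.02236320e-03, -4.33979710e-03,
        4.44574043e-04, -3.90447099e-04, -3.63779176e-04]), 'joint_torque': array([ 2.66018862e-03, -5.96922576e+01,  1.61011185e+00, -2.81488949e+01,
        1.26396376e-02,  6.53009105e-03, -4.16703685e-06]), 'tcp_pos': array([0.23060411, 0.63401266, 0.30313716]), 'orientation': array([-5.66194528e-05,  1.73515767e-01,  9.84830832e-01, -7.12666707e-04]), 'force': array([ 0.08167595,  0.26589271, -0.36873752]), 'torque': array([ 0.01241584, -0.01427729,  0.03076659]), 'opening': 0.08508790386396613}
{'fx': 414.23803616289945, 'fy': 414.23803616289945, 'cx': 283.23681404711033, 'cy': 207.9477688847622, 'rvec': array([ 2.21200998, -2.16098347,  0.10231433]), 'tvec': array([-0.01054845,  0.61323937,  1.17258408])}
{'fx': 433.1970904703861, 'fy': 433.1970904703861, 'cx': 286.80146872469953, 'cy': 203.83076974478553, 'rvec': array([ 0.14305249, -2.72422053,  1.41431461]), 'tvec': array([0.60138515, 0.07904825, 1.2312066 ])}
```

View pics/top0.png

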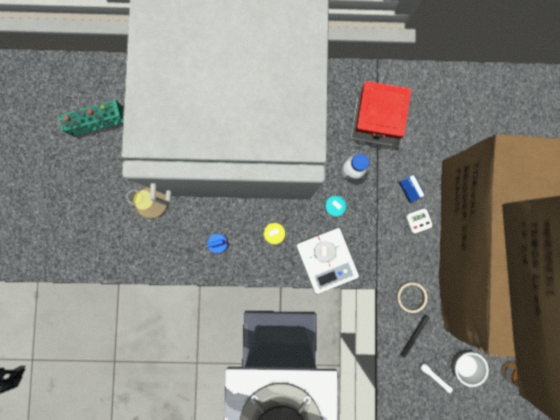

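View pics/side0.png

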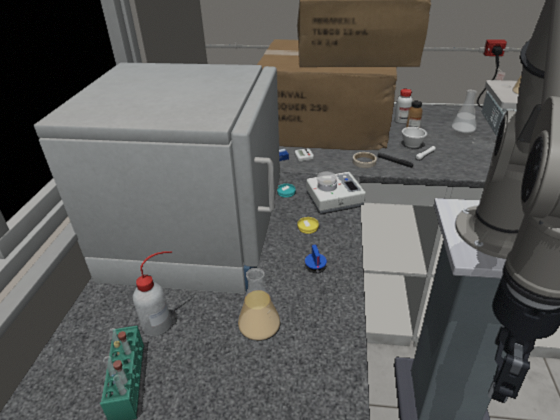

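The top view shows the meter at about (327,260) with the clear dish on its collar at (325,251). The blue wing cap is at (217,243). The look-alike dishes are turquoise (336,206) and yellow (275,234). The clear dish on the collar fits the description, so I'll confirm it in a crop.

```bash
python3 - <<'E'
from h import *
c,im,d=load('top0')
W=cloud(c,d)
for n,u,v in(('dish',325,251),('cap',217,243),('yellow',275,234),('turq',336,206),('timer',419,221),('bottle',356,166),('flask',148,203),('free?',0,0)):
    print(n,W[v,u].round(3))
R,_=cv2.Rodrigues(c['rvec'])
for p in [(.45,.4,0),(.42,.34,0),(.48,.46,0)]:
    print(p,cv2.projectPoints(np.array([p]),c['rvec'],c['tvec'],np.array([[c['fx'],0,c['cx']],[0,c['fy'],c['cy']],[0,0,1]]),None)[0].ravel().round(0))
a=cv2.resize(im[220:300,285:365],(560,560),interpolation=cv2.INTER_CUBIC)
b=cv2.resize(im[228:260,200:232],(240,240),interpolation=cv2.INTER_CUBIC)
o=np.zeros((560,800,3),np.uint8);o[:,:560]=a;o[:240,560:]=b;cv2.imwrite('pics/crop1.png',o)
E
```

```text
dish [ 0.494 -0.111  0.091]
cap [0.508 0.187 0.057]
yellow [0.538 0.026 0.018]
turq [ 0.623 -0.15   0.016]
timer [ 0.585 -0.394  0.014]
bottle [ 0.719 -0.183  0.145]
flask [0.612 0.372 0.093]
free? [1.104 0.728 0.214]
(0.45, 0.4, 0) [146. 261.]
(0.42, 0.34, 0) [166. 272.]
(0.48, 0.46, 0) [125. 251.]
```

View pics/crop1.png

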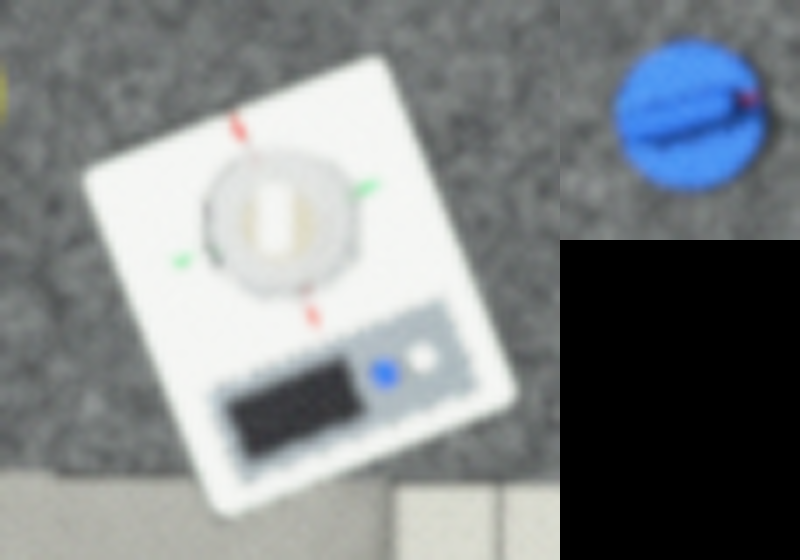

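The crop confirms the clear dish on the collar at (325,251). The red marks run from (238,128) to (313,316) in the crop. I'll go over for close wrist views, passing along the front: cap first, then meter.

```bash
python3 - <<'E'
from h import *
c,im,d=load('top0')
f=lambda x,y,z:atz(c,285+x/7,220+y/7,z)
a=f(238,128,.055);b=f(313,316,.055);g=f(182,261,.055);k=f(367,187,.055)
print('slots',a,b,np.degrees(np.arctan2(*(a-b)[1::-1])),'green',g,k,np.degrees(np.arctan2(*(g-k)[1::-1])),'mid',(a+b)/2,(g+k)/2)
g=lambda x,y,z:atz(c,200+(x-560)/7.5,228+y/7.5,z)
p,q=g(640,130,.06),g(740,100,.06);print('cap',p,q,np.degrees(np.arctan2(*(p-q)[1::-1])))
try:
    env.reach([.45,.187,.30],down(np.radians(90))); snap('wrist','wcap'); print(env.get_state()['time'])
    env.reach([.45,-.08,.30],down(np.radians(90))); snap('wrist','wdish')
except Exception as e: print(repr(e))
s=env.get_state();print(s['time'],s['tcp_pos'],s['qpos'],s['orientation'])
o=np.hstack([load(t)[1] for t in('wcap','wdish')]);cv2.imwrite('pics/w1.png',cv2.resize(o,(800,300),interpolation=cv2.INTER_AREA))
E
```

```text
slots [ 0.52795601 -0.09806092  0.055     ] [ 0.4539068  -0.12917266  0.055     ] 22.78968692566778 green [ 0.47452773 -0.07653385  0.055     ] [ 0.50559477 -0.1501059   0.055     ] 112.89272403725009 mid [ 0.4909314  -0.11361679  0.055     ] [ 0.49006125 -0.11331987  0.055     ]
cap [0.50149571 0.2033659  0.06      ] [0.51340647 0.1667886  0.06      ] 108.03693784171031
2.0083
3.1 [ 0.45053443 -0.07824405  0.2999748 ] [-0.37037492  0.11472709  0.44385232  2.08253402 -0.06064816  0.95616107
  1.6795764 ] [ 4.81763580e-05 -1.42832760e-03  9.99998963e-01  1.77152066e-04]
```

View pics/w1.png

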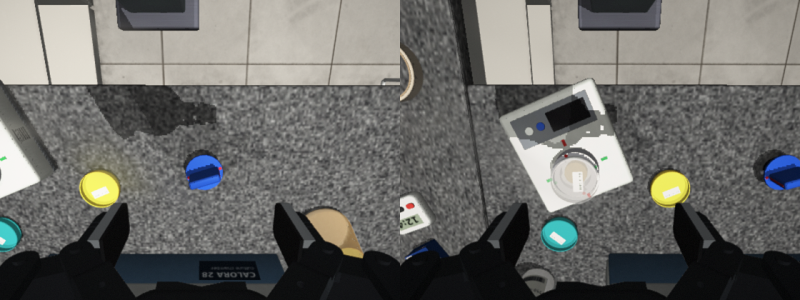

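The wrist views show the cap at about (285,241) full-res in the first and the dish on the collar at about (245,245) in the second. Now I'll refine both by depth.

```bash
cat > m.py <<'E'
from h import *
def blob(tag,xy,r,z0,z1):
    c,im,d=load(tag);W=cloud(c,d)
    m=(np.hypot(W[...,0]-xy[0],W[...,1]-xy[1])<r)&(W[...,2]>z0)&(W[...,2]<z1)
    p=W[m]; (cx,cy),(w,h),a=cv2.minAreaRect(p[:,:2].astype(np.float32))
    _,_,v=np.linalg.svd(p[:,:2]-p[:,:2].mean(0))
    print(tag,z0,len(p),'mean',p.mean(0).round(4),'rect',np.round([cx,cy,w,h,a],4),'pca',np.degrees(np.arctan2(v[0,1],v[0,0])).round(1),'enc',np.round(cv2.minEnclosingCircle(p[:,:2].astype(np.float32))[1],4),np.round(cv2.minEnclosingCircle(p[:,:2].astype(np.float32))[0],4), 'zmed',np.median(p[:,2]).round(4))
if __name__=='__main__':
    for t in('wcap','top0'):
        blob(t,(.508,.187),.05,.053,.07); blob(t,(.508,.187),.05,.014,.03)
    for t in('wdish','top0'): blob(t,(.491,-.113),.05,.083,.1); blob(t,(.491,-.113),.04,.066,.1)
    o=[]
    for t,u,v in(('wcap',285,241),('wdish',245,240)):
        o.append(cv2.resize(load(t)[1][v-50:v+50,u-50:u+50],(400,400),interpolation=cv2.INTER_CUBIC))
    cv2.imwrite('pics/w2.png',np.hstack(o))
E
python3 m.py
```

```text
wcap 0.053 557 mean [0.5045 0.1928 0.0579] rect [5.05500e-01 1.92900e-01 1.21000e-02 4.42000e-02 1.76173e+01] pca 107.5 enc 0.0222 [0.5065 0.1932] zmed 0.0582
wcap 0.014 1143 mean [0.498  0.1918 0.0229] rect [ 0.5052  0.1932  0.0552  0.0537 52.5186] pca -109.1 enc 0.028 [0.5058 0.1931] zmed 0.0227
top0 0.053 68 mean [0.5096 0.1906 0.0588] rect [5.09800e-01 1.90900e-01 1.18000e-02 4.39000e-02 1.80384e+01] pca -72.3 enc 0.0221 [0.5096 0.1909] zmed 0.0587
top0 0.014 218 mean [0.5097 0.1896 0.0232] rect [0.5095 0.1913 0.0544 0.052  1.4116] pca -165.3 enc 0.0279 [0.5096 0.1911] zmed 0.023
wdish 0.083 3731 mean [ 0.4898 -0.1104  0.0904] rect [ 0.4914 -0.1107  0.0606  0.0608 45.1264] pca -15.3 enc 0.031 [ 0.4917 -0.1108] zmed 0.0905
wdish 0.066 4217 mean [ 0.487  -0.1101  0.0885] rect [ 0.4904 -0.1109  0.063   0.0612 31.7064] pca -8.1 enc 0.0321 [ 0.4904 -0.1101] zmed 0.0904
top0 0.083 399 mean [ 0.4953 -0.1121  0.0912] rect [ 0.4959 -0.1119  0.0593  0.0578 46.5558] pca -105.5 enc 0.0308 [ 0.4959 -0.1123] zmed 0.0912
top0 0.066 413 mean [ 0.4945 -0.1117  0.0906] rect [ 0.4949 -0.1116  0.06    0.0605 54.0766] pca 144.4 enc 0.0318 [ 0.4941 -0.1127] zmed 0.0912
```

View pics/w2.png

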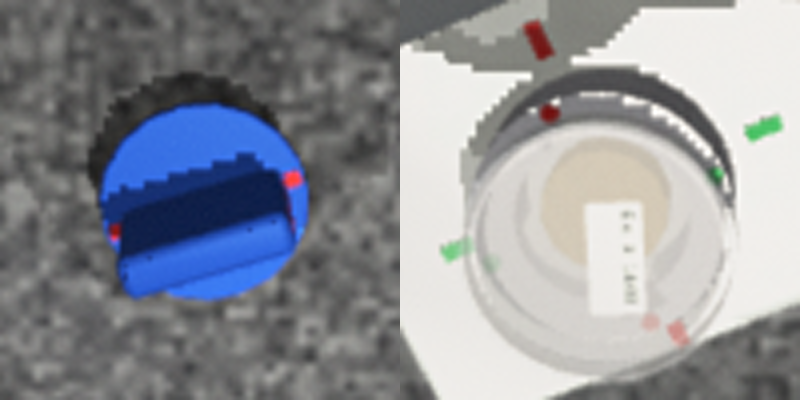

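The dish is confirmed and the cap is upright. Picking up the dish and setting it down.

```bash
python3 - <<'E'
from h import *
S=lambda t:(lambda s:print(t,round(s['time'],2),s['tcp_pos'].round(4),s['force'].round(2),round(s['opening'],4)))(env.get_state())
x,y=.4925,-.1113
env.movel([x,y,.19],.15)
print(env.movel([x,y,.146],.05,stop_force=5)); S('down')
snap('wrist','g1')
env.grip(.05,20); S('grip')
env.movel([x,y,.26],.1); S('lift')
snap('wrist','g2')
cv2.imwrite('pics/g12.png',cv2.resize(np.hstack([load(t)[1] for t in('g1','g2')]),(800,300),interpolation=cv2.INTER_AREA))
E
```

```text
False
down 5.1 [ 0.4927 -0.1114  0.1462] [-0.65 -0.18  0.5 ] 0.0854
grip 5.51 [ 0.4927 -0.1113  0.1464] [-2.27  0.22  5.16] 0.0591
lift 6.8 [ 0.4921 -0.1112  0.2594] [-0.82 -0.74 -0.71] 0.059
```

View pics/g12.png

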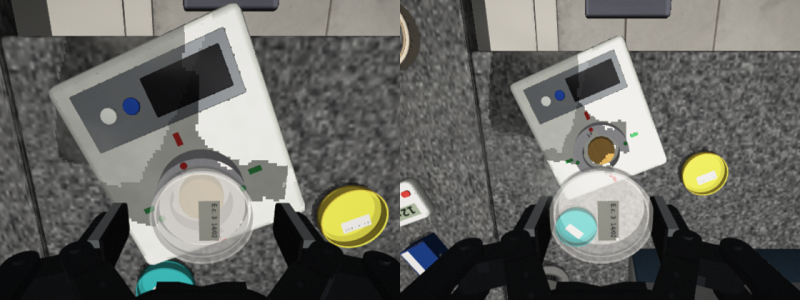

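The dish is in the hand and lifted clear, with the port open below it. Carrying it along the front to (0.45, 0.40).

```bash
python3 - <<'E'
from h import *
S=lambda t:(lambda s:print(t,round(s['time'],2),s['tcp_pos'].round(4),s['force'].round(2),round(s['opening'],4)))(env.get_state())
from m import blob
blob('g2',(.491,-.112),.035,.066,.08)
env.movel([.45,-.10,.26],.15)
env.movel([.45,.40,.26],.2); S('over')
env.movel([.45,.40,.085],.15)
print(env.movel([.45,.40,.067],.02,stop_force=3)); S('touch')
env.grip(.085); S('open')
env.movel([.45,.40,.26],.15)
snap('top','t2')
env.movel([.45,.25,.26],.2); snap('wrist','w3');S('end')
blob('t2',(.45,.40),.05,.008,.03);blob('w3',(.45,.40),.05,.008,.03)
blob('w3',(.507,.192),.05,.053,.07); blob('w3',(.507,.192),.05,.014,.03)
blob('t2',(.491,-.112),.04,.066,.08)
cv2.imwrite('pics/w3c.png',np.hstack([load('w3')[1][:,:],cv2.resize(load('t2')[1][200:310,110:174],(240,420))]))
E
```

```text
g2 0.066 3290 mean [ 0.4834 -0.1111  0.0728] rect [ 4.83300e-01 -1.11400e-01  5.95000e-02  4.90000e-02  8.98699e+01] pca 91.2 enc 0.0303 [ 0.489  -0.1111] zmed 0.0742
over 9.94 [0.4502 0.3993 0.2601] [ 0.22 -0.42  0.08] 0.0587
True
touch 11.93 [0.4499 0.3999 0.071 ] [0.7  0.63 0.66] 0.0593
open 12.31 [0.4494 0.3995 0.0709] [ 1.04 -0.26  0.2 ] 0.0851
end 14.72 [0.4498 0.2517 0.26  ] [0.03 0.61 0.75] 0.0854
t2 0.008 281 mean [0.4564 0.3926 0.016 ] rect [ 0.4557  0.3943  0.0599  0.052  43.764 ] pca -134.1 enc 0.0312 [0.4517 0.3976] zmed 0.0159
w3 0.008 3481 mean [0.4473 0.3984 0.0156] rect [4.48600e-01 3.99500e-01 6.07000e-02 6.05000e-02 7.21817e+01] pca -115.7 enc 0.031 [0.4488 0.3998] zmed 0.0158
w3 0.053 691 mean [0.5044 0.1936 0.0578] rect [5.05600e-01 1.93200e-01 1.23000e-02 4.37000e-02 1.82013e+01] pca 107.5 enc 0.0221 [0.505 0.193] zmed 0.0582
w3 0.014 1492 mean [0.4985 0.1941 0.0229] rect [ 0.5047  0.1941  0.0549  0.0525 44.4975] pca 59.6 enc 0.0281 [0.5058 0.1929] zmed 0.0227
t2 0.066 296 mean [ 0.4924 -0.1128  0.0735] rect [ 0.4919 -0.1119  0.0575  0.0578  1.2856] pca -88.9 enc 0.0301 [ 0.4927 -0.1129] zmed 0.0737
```

View pics/w3c.png

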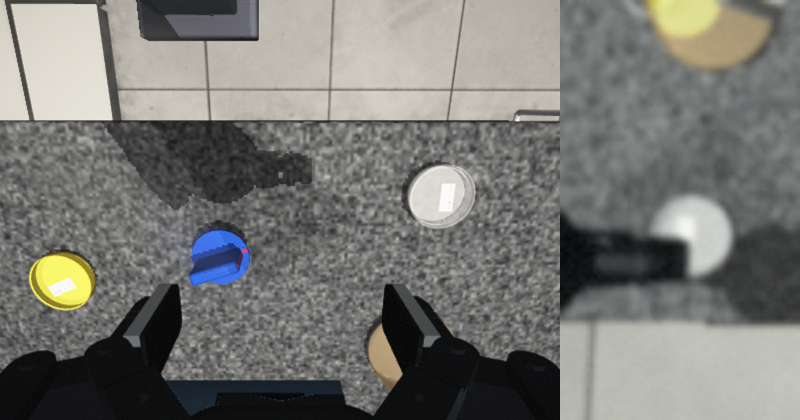

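The dish lies flat at (0.449, 0.400), top at 15.8 mm, with the flask clear of it. Next I'll check joint ranges for the turn, then grasp the cap.

```bash
python3 - <<'E'
from h import *
r=np.radians
for a in(17.6,197.6): print('cap',a,np.round(kin.inverse_kinematics([.5055,.193,.101],down(r(a))),2))
for a in(112.8,22.8,-67.2,-157.2):
    q=kin.inverse_kinematics([.492,-.1115,.157],down(r(a))); print('port',a,None if q is None else np.round(q,2))
E
```

```text
cap 17.6 [-0.78  0.58  0.38  2.04 -0.37  0.59  0.17]
cap 197.6 [-0.38  0.54 -0.12  2.01  0.12  0.59  2.86]
port 112.8 [-0.17  0.42  0.33  2.1  -0.22  0.65  2.27]
port 22.8 [-0.36  0.46  0.58  2.11 -0.4   0.68  0.88]
port -67.2 [-0.49  0.51  0.75  2.12 -0.54  0.71 -0.55]
port -157.2 [ 0.99  0.73 -1.19  2.03  0.83  0.99  2.91]
```

```bash
python3 - <<'E'
from h import *
from m import blob
r=np.radians
S=lambda t:(lambda s:print(t,round(s['time'],2),s['tcp_pos'].round(4),s['force'].round(2),round(s['opening'],4)))(env.get_state())
x,y=.5055,.193
env.reach([x,y,.20],down(r(17.6)))
print(env.movel([x,y,.101],.08,stop_force=8)); S('down')
env.grip(.005,80); S('grip')
env.movel([x,y,.22],.12); S('lift')
env.reach([.45,.10,.22],down(r(65)))
env.reach([.46,-.06,.22],down(r(112.8))); S('near')
snap('wrist','w4')
for z in((.066,.08),(.045,.06)): blob('w4',(.491,-.112),.035 if z[0]>.06 else .09,*z)
cv2.imwrite('pics/w4.png',cv2.resize(load('w4')[1],(800,600)))
E
```

```text
bash:   660 Killed                     python3 - <<'E'
from h import *
from m import blob
r=np.radians
S=lambda t:(lambda s:print(t,round(s['time'],2),s['tcp_pos'].round(4),s['force'].round(2),round(s['opening'],4)))(env.get_state())
x,y=.5055,.193
env.reach([x,y,.20],down(r(17.6)))
print(env.movel([x,y,.101],.08,stop_force=8)); S('down')
env.grip(.005,80); S('grip')
env.movel([x,y,.22],.12); S('lift')
env.reach([.45,.10,.22],down(r(65)))
env.reach([.46,-.06,.22],down(r(112.8))); S('near')
snap('wrist','w4')
for z in((.066,.08),(.045,.06)): blob('w4',(.491,-.112),.035 if z[0]>.06 else .09,*z)
cv2.imwrite('pics/w4.png',cv2.resize(load('w4')[1],(800,600)))
E
```

View pics/w4.png

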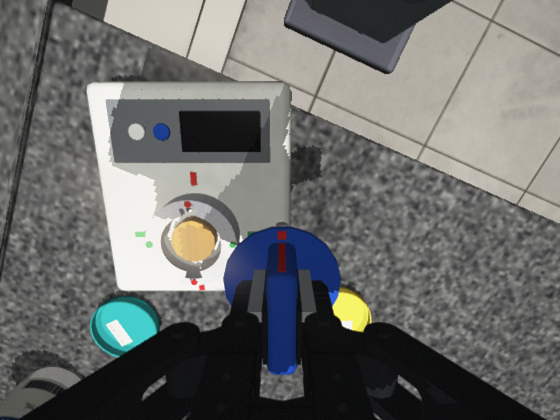

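The robot got there; only my SVD ran out of memory. The cap is held and its pins are marked red. The collar marks show red at (188,204) and (194,282), green at (149,244) and (233,244). Next is the geometry.

```bash
sed -i 's/np.linalg.svd(p\[:,:2\]-p\[:,:2\].mean(0))/np.linalg.svd(p[:,:2]-p[:,:2].mean(0),full_matrices=False)/' m.py
python3 - <<'E'
from h import *
from m import blob
from scipy.spatial.transform import Rotation as Ro
s=env.get_state();print(s['time'],s['tcp_pos'],s['force'].round(2),s['opening']);q=s['orientation']
M=Ro.from_quat([q[1],q[2],q[3],q[0]]).as_matrix();print(M.round(3),np.degrees(np.arctan2(M[1,1],M[0,1])))
c,im,d=load('w4')
P=[atz(c,*p,.075) for p in((188,204),(194,282),(149,244),(233,244))]
print(np.round(P,4));ang=lambda v:np.degrees(np.arctan2(v[1],v[0]))
print('mid',(P[0]+P[1])/2,(P[2]+P[3])/2,ang(P[1]-P[0]),ang(P[3]-P[2]))
blob('w4',(.491,-.112),.036,.068,.08)
g=s['tcp_pos']; zf=g[2]-.078
W=cloud(c,d); k=(abs(W[...,2]-zf)<.004)&(np.hypot(*(W[...,:2]-g[:2]).transpose(2,0,1))<.04)
p=W[k]; 
# fit circle radius 28 to flange outer edge
h=cv2.convexHull(p[:,:2].astype(np.float32))[:,0]
from scipy.optimize import least_squares
print('flange z',np.median(p[:,2]),zf,'n',len(p),cv2.minEnclosingCircle(p[:,:2].astype(np.float32)))
for u,v in((282,236),(282,250)): w=W[v,u];print('mark',w.round(4))
# bore: pixels deep inside
b=W[(np.hypot(W[...,0]-.492,W[...,1]+.112)<.026)&(W[...,2]<.0725)&(W[...,2]>.06)];print('plunger',len(b),b.mean(0) if len(b) else 0, cv2.minEnclosingCircle(b[:,:2].astype(np.float32)))
o=cv2.resize(im[170:310,130:330],(800,560),interpolation=cv2.INTER_CUBIC);cv2.imwrite('pics/w4c.png',o)
E
```

```text
20.7583 [ 0.46035124 -0.05893505  0.21988342] [-0.52  0.37 -0.17] 0.011051277757657603
[[-0.922 -0.388 -0.   ]
 [-0.388  0.922  0.   ]
 [ 0.     0.    -1.   ]] 112.83363883054223
[[ 0.4637 -0.1215  0.075 ]
 [ 0.5147 -0.1005  0.075 ]
 [ 0.4996 -0.1366  0.075 ]
 [ 0.4783 -0.0857  0.075 ]]
mid [ 0.48920581 -0.11099627  0.075     ] [ 0.48894952 -0.11114942  0.075     ] 22.383462336597745 112.73161049180945
w4 0.068 5108 mean [ 0.488  -0.1123  0.073 ] rect [ 4.88800e-01 -1.12500e-01  5.76000e-02  6.06000e-02  8.74679e+01] pca -17.1 enc 0.0307 [ 0.4892 -0.1111] zmed 0.0742
flange z 0.14170384911475878 0.1418834155432393 n 4099 ((0.4595283567905426, -0.05894927307963371), 0.02805495448410511)
mark [ 0.4376 -0.068   0.1426]
mark [ 0.4391 -0.0674  0.1547]
plunger 2047 [ 0.49046729 -0.1113731   0.06891585] ((0.490824431180954, -0.11236321181058884), 0.0246565118432045)
```

View pics/w4c.png

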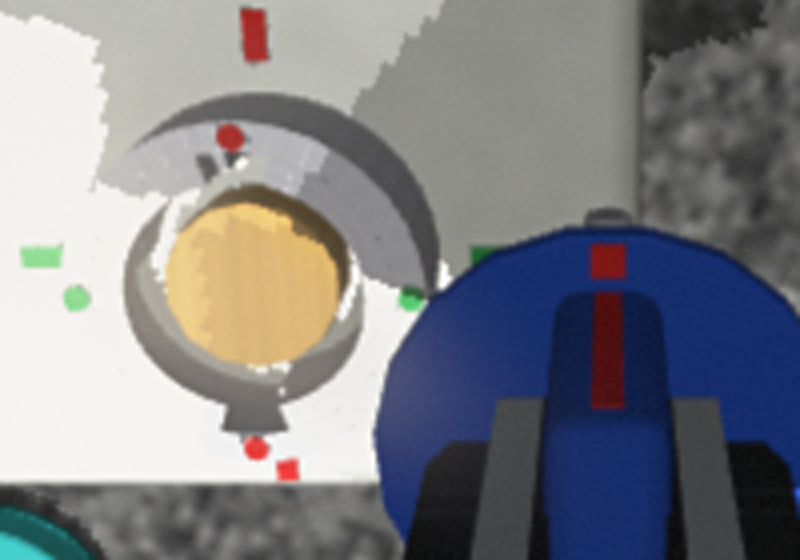

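The jaws, cap axis and slots agree in angle (22.8° against 22.6°). Corrected for where the cap sits in the hand, the TCP target is (0.4899, -0.1110). Inserting with force guards.

```bash
python3 - <<'E'
from h import *
S=lambda t:(lambda s:print(t,round(s['time'],2),s['tcp_pos'].round(4),s['force'].round(2),s['torque'].round(2),round(s['opening'],4),flush=True))(env.get_state())
x,y=.4899,-.1110
env.movel([x,y,.22],.12,rot=down(np.radians(112.6)))
env.movel([x,y,.180],.08); S('above')
print(env.movel([x,y,.1715],.02,stop_force=5)); S('foot')
st=env.movel([x,y,.164],.015,stop_force=9); print(st); S('in')
if not st: print(env.movel([x,y,.1570],.01,stop_force=16)); S('flush')
E
```

```text
above 22.05 [ 0.49   -0.1109  0.18  ] [ 0.11  0.16 -1.87] [-0.04 -0.05  0.02] 0.0109
False
foot 22.62 [ 0.4899 -0.111   0.1715] [ 0.08  0.42 -0.18] [-0.07  0.05  0.05] 0.0108
False
in 23.27 [ 0.4901 -0.1111  0.1641] [-0.39  1.1   5.61] [-0.03  0.3  -0.08] 0.0109
False
flush 24.12 [ 0.4902 -0.1112  0.1574] [-2.28  0.39  8.66] [-0.01  0.41 -0.06] 0.0105
```

The cap is in, nearly flush, and the force matches the spring. Now the clockwise turn in steps, pressed down.

```bash
python3 - <<'E'
from h import *
from scipy.spatial.transform import Rotation as Ro
def A(s):
    q=s['orientation'];M=Ro.from_quat([q[1],q[2],q[3],q[0]]).as_matrix();return round(np.degrees(np.arctan2(M[1,1],M[0,1])),1)
def S(t):
    s=env.get_state();print(t,round(s['time'],2),A(s),s['tcp_pos'].round(4),s['force'].round(2),s['torque'].round(2),round(s['opening'],4),flush=True);return s
x,y=.4900,-.1111
env.movel([x,y,.1560],.01,stop_force=15); S('press')
for a in (97.6,82.6,67.6,52.6,37.6,27.6,22.6):
    env.movel([x,y,.1560],.02,rot=down(np.radians(a))); s=S(a)
    if abs(s['torque'][2])>1.2 or np.linalg.norm(s['force'])>45: print('stop');break
E
```

```text
press 24.38 112.6 [ 0.4902 -0.1112  0.157 ] [-3.71  1.   16.16] [ 0.1   0.97 -0.06] 0.0109
97.6 24.78 97.6 [ 0.4907 -0.1113  0.157 ] [-2.44 -0.41 13.45] [-0.06  0.61 -0.11] 0.0104
82.6 25.19 82.6 [ 0.4908 -0.1112  0.157 ] [-2.52  1.34 13.28] [ 0.11  0.63 -0.16] 0.011
67.6 25.6 67.6 [ 0.4909 -0.111   0.157 ] [-2.39  2.35 15.25] [ 0.25  0.63 -0.11] 0.0106
52.6 26.01 52.6 [ 0.4911 -0.1108  0.157 ] [-1.94  2.17 13.94] [ 0.35  0.52 -0.15] 0.0107
37.6 26.42 37.6 [ 0.4913 -0.1109  0.157 ] [-1.56  1.79 13.66] [ 0.46  0.34 -0.16] 0.0108
27.6 26.74 27.6 [ 0.4914 -0.1109  0.157 ] [-0.64  1.01 13.01] [ 0.39  0.32 -0.12] 0.011
22.6 26.99 22.6 [ 0.4909 -0.1112  0.157 ] [-2.15  1.5  15.33] [ 0.25  0.59 -0.04] 0.0109
```

Flush (z = 0.157), turned with no jam. I'll turn a few degrees more to feel the stop, then look.

```bash
python3 - <<'E'
from h import *
from scipy.spatial.transform import Rotation as Ro
def A(s):
    q=s['orientation'];M=Ro.from_quat([q[1],q[2],q[3],q[0]]).as_matrix();return round(np.degrees(np.arctan2(M[1,1],M[0,1])),1)
def S(t):
    s=env.get_state();print(t,round(s['time'],2),A(s),s['tcp_pos'].round(4),s['force'].round(2),s['torque'].round(2),round(s['opening'],4),flush=True);return s
for a in (21,19.5,18,16.5,15):
    env.movel([.49,-.1111,.1560],.02,rot=down(np.radians(a))); s=S(a)
    if abs(s['torque'][2])>.5: print('stop felt');break
env.dwell(.5);S('hold')
snap('wrist','w5');snap('top','t5');snap('side','s5')
a=load('w5')[1];b=cv2.resize(load('s5')[1][150:230,280:400],(240,160),interpolation=cv2.INTER_CUBIC);e=cv2.resize(load('t5')[1][190:310,100:370],(240,107))
o=np.zeros((420,800,3),np.uint8);o[:,:560]=a;o[:160,560:]=b;o[200:307,560:]=e;cv2.imwrite('pics/w5c.png',o)
E
```

```text
21 27.24 21.0 [ 0.4907 -0.1113  0.157 ] [-2.51  1.   16.57] [0.15 0.77 0.19] 0.0108
19.5 27.49 19.6 [ 0.4907 -0.1113  0.157 ] [-2.36  0.83 15.45] [0.2  0.83 0.57] 0.011
stop felt
hold 27.99 19.6 [ 0.4907 -0.1113  0.157 ] [-3.2   1.1  15.53] [0.18 0.79 0.61] 0.0109
```

View pics/w5c.png

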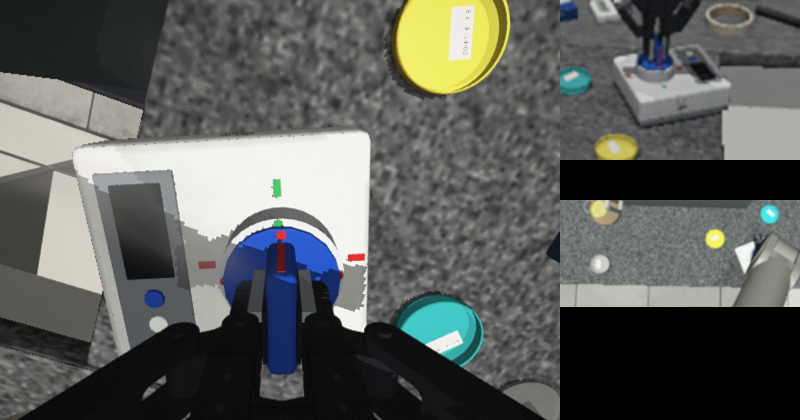

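The cap's red pin mark (281,235) lines up with the green mark (277,223). The stop torque is felt, the flange sits on the collar, and the dish is flat on the worktop. Handing in while holding.

```bash
python3 -c "
from cell import env,job
print(job.job_done()); s=env.get_state(); print(s['time'],s['tcp_pos'],s['force'])"
```

```text
the job is handed in; nothing more can be done
None
the job is handed in; nothing more can be done
```

The job is done and handed in at about 28 s of robot time, with the arm still holding the cap pressed down in the port.

- **Dish:** I lifted it off the port and set it flat on the free worktop at about (0.449, 0.400). Its measured top is at 15.8 mm, which matches the 16 mm height.
- **Cap:** I put the blue cap in with its pins in the red-marked slots and pressed it flush (TCP z = 0.157 m as calculated, about 15 N down). I then turned it clockwise until it met the stop. The torque rose to about 0.6 N m roughly 92–93° from the start, and the cap's red mark lines up with the green mark.
- **Bystanders:** I did not touch the flask, timer or bottle at any point.

**Disagreements and failures:**
- **Camera mismatch:** the top and wrist cameras differed by about 4 mm in x, so I placed the cap using the wrist view relative to the cap in the hand.
- **Script killed:** one of my scripts was killed, probably out of memory, after its moves had finished. Its printed force readings for the cap grasp were lost. The next state reading and picture showed the cap properly held.

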